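# Find the stamped housing and send it to the dispatch rail

## Robot

A 6-joint arm with a two-finger parallel gripper is mounted at the origin on the work surface. World frame = base frame: x ahead of the robot, y to its left, z up, the work surface at z = 0. Lengths are in mm, angles in rad, forces in N, time in s.
With the tool pointing down it reaches from about 275 to 1000 mm from the base axis. Payload 8.4 kg.
Tool frame: the origin (TCP) lies midway between the tips of the shut fingers; the grasp point (between the pads) lies 19 mm behind it (r.grip_point_offset is the distance from the TCP to the grasp point, in mm); z points along the fingers, y is the line along which they close (so a half turn about z gives the same grasp; the last joint's range is limited). The gripper opens to 85 mm and grips with 20 to 120 N. Pads are 22 mm wide; open, the fingers measure 114 mm over their backs; the gripper's body (76 mm by 85 mm) begins 54 mm behind the grasp point. The pads swing forward as they close: fully open they stand 13 mm farther back than shut.
Start: joints at [1.248, 0.353, 1.633, -0, 1.155, -0.002], TCP at [197.077, 593.118, 231.281] pointing down, gripper open.
Joint ranges: [-2.63, 2.63], [-0.92, 2.1], [0.06, 2.66], [-1.3, 4.44], [0, 2.69], [-3.02, 3.02]. Speed limits (rad/s): [2.22, 2.22, 2.79, 3.14, 3.14, 3.14].

## Interface

Orientations are given as [roll, pitch, yaw] about the fixed x, y, z axes, in that order (R = Rz(yaw) Ry(pitch) Rx(roll)).
In Python, from rig import r gives the robot as it stands. The module is installed in compiled form; this text tells all that it offers.
- The arm moves only by the shell command python3 -m creep 'ROWS' [FORCE]. ROWS is text: rows parted by semicolons, each of 7 numbers parted by spaces: the turn, a rotation vector about the tool's x, y, z in degrees, then the shift along the tool's x, y, z in m, then the closure in counts, from 0 (fully open) to 255 (shut). A call has 1 to 8 rows; each row is the pose to reach, as a shift and turn from the pose commanded when the call began, along the tool's axes at that moment; what a row does not reach only later rows make up. A row lasts 1/8 s, in which the tool goes at most 62.5 mm and 10.7 degrees, less where a joint would pass 70% of its speed; a pose out of reach is approached as far as the arm can. A call with a gripper value outside its range is refused whole. The fingers move at their own pace and stop on an object; FORCE is the grip in N (left out, the last holds). Time passes only in rows, so rows that repeat a pose let the fingers close. It gives the time, the measured TCP pose, the force, the opening and the grip force at its end, in the units of the state.
- r.sense(): the state, without advancing time (a new reading comes with each control period).
- r.grab_frame(name): name is "side" or "top"; returns a dict with "img" (480x640x3 uint8, red, green, blue), "range_z" (480x640 float32, mm along the optical axis (not along the pixel's ray), 0 where there is no reading), "K" (3x3 intrinsics, pixels), "D" ([k1, k2, p1, p2, k3] as OpenCV has them; the pictures are not rectified), "world_from_camera" (4x4, takes a point from camera to world coordinates). Camera axes: x right, y up, looking along -z (the intrinsics and any distortion apply to the point x, -y, -z); pixel columns grow to the right and rows downward; lengths in mm; the calibration is good to about 2 mm. A picture is of the moment at which its call begins.
- r.sign_off(): hands the job in; it is judged then, once.
The state is a dict: "clock": time; "qpos": joint angles; "qvel": joint speeds; "joint_efforts": joint torques, N m; "eef_pos": TCP position; "tcp_rot": TCP orientation; "contact_force": force on the tool from outside, world axes, zero at the start; "wrist_torque": the same for the moment, N m; "opening": opening from 0.0 (shut) to 1.0 (fully open); "grasp_force": force on a finger pad.
Only numpy, scipy, OpenCV 4.12 (cv2) and the standard library are available. Lean on these libraries where they do the work, as an engineer would, in place of code of your own. Each camera call takes 0.05 s, during which the arm holds its last target. There are 200 camera calls.

## Task

Two cast housings stand on end on the bench, and one of them has an ink stamp on its underside. Tip both over towards the robot, so that each lies on its open side and its underside shows, then push the stamped one along the bench gently until its underside rests squared up against the dispatch rail, and leave the other lying well clear of the rail. Only push with the fingers: lift or carry nothing, and leave the other things on the bench alone.

Things in the scene. Friction and masses are not known exactly. Their poses are not given: they have to be found in the camera images.
- housing_a: grey-blue cast housing, 50 deep (x) x 110 wide (y) x 105 tall (z) mm, 0.3-0.5 kg, loose, standing on end. Hollow, 4 mm walls: open on -x (towards the robot), flat ribbed back on +x, other sides closed and flat. Origin: centre of its underside. Tipped, it lies open side down, 50 mm high, x axis up, its former top towards the robot and its underside facing away. One of the two has the stamp
- housing_b: grey-blue cast housing, 50 deep (x) x 110 wide (y) x 105 tall (z) mm, 0.3-0.5 kg, loose, standing on end. Hollow, 4 mm walls: open on -x (towards the robot), flat ribbed back on +x, other sides closed and flat. Origin: centre of its underside. Tipped, it lies open side down, 50 mm high, x axis up, its former top towards the robot and its underside facing away. One of the two has the stamp
- mid_a (a point): the centre of housing_a (52.5 mm above its underside). Pressed towards the robot high on its back (80 mm up works), the housing tips about its near bottom edge, balances at about 30 degrees and falls the rest of the way by itself
- mid_b (a point): the centre of housing_b (52.5 mm above its underside). Pressed towards the robot high on its back (80 mm up works), the housing tips about its near bottom edge, balances at about 30 degrees and falls the rest of the way by itself
- stamp (a point): the centre of the ink stamp (a dark ring 38 mm across with a bar 74 mm long through it) on the underside of one of the two housings: it coincides with that housing's origin. Hidden until that housing is tipped
- rail: the dispatch rail: fixed aluminium angle along the far side of the bench, 900 mm long (its y), 30 mm high. Origin: middle of the foot of its front face, the face towards the robot; its x axis points away from the robot, square to that face. Its distance and yaw vary
- finished: a third housing of the same kind, already finished: lies open side down with its underside against the dispatch rail near the rail's left end (+y). Origin: centre of its underside. Leave alone.
- brush: bench brush, 150 mm long, lying along x between the two standing housings. Leave alone.
- screw_jar: small clear jar with a steel cap, 34 mm across, 50 mm tall, between the two standing housings. Origin under its centre. Leave alone.
- mallet: hammer, 220 mm long, lying to the left (+y). Leave alone.
- boss_tray: low grey plastic tray, 130 x 100 x 35 mm, to the right (-y). Origin under its centre. Leave alone.
- oil_can: upright steel can, 50 mm across, 120 mm tall, to the right (-y). Origin under its centre. Leave alone.
- packing_block: small wooden block, 70 x 40 x 25 mm, to the left (+y) and nearer the robot. Origin under its centre. Leave alone.

How it is judged (in metres and radians):
On the way, in this order (a step that is already met when the one before it is completed fails the run):
1. both housings have been tipped over and lie on their open sides, short of the rail (angle between each of housing_a, housing_b's own x axis and vertical below 0.15 rad and x of each of housing_a, housing_b in the frame of rail below -0.04 m), for 0.2 s.
2. the stamped housing has been pushed up to the rail (angle between housing_a's own x axis and vertical below 0.15 rad and x of housing_a in the frame of rail between -0.009 and 0.01 m and y of housing_a in the frame of rail between -0.4 and 0.4 m and angle between the z axis of housing_a and the x axis of rail, either way round below 0.12 rad), for 0.2 s.
At the end, for the whole second after the job is handed in: the stamped housing (housing_a) lies on its open side, its underside's centre within 9 mm of the rail's front face, square to it within 0.12 rad and within 400 mm of the rail's middle; the other lies on its open side, underside at least 40 mm short of the rail; both at rest (all of step 2 and angle between housing_b's own x axis and vertical below 0.15 rad and x of housing_b in the frame of rail below -0.04 m and linear speed of each of housing_a, housing_b below 0.02 m/s and angular speed of each of housing_a, housing_b below 0.2 rad/s); the robot touches nothing.
It fails at once if a housing is jammed hard against the rail (over 60 N) (contact force between any of housing_a, housing_b and rail above 60 N).
It fails at once if a housing is lifted or carried (raised about 30 mm off the bench) ((height (world z) of mid_a above 0.1 m or height (world z) of housing_a above 0.075 m or (angle between housing_a's own z axis and vertical below 0.15 rad and height (world z) of housing_a above 0.03 m) or (angle between housing_a's own x axis and vertical below 0.15 rad and height (world z) of mid_a above 0.055 m)) or (height (world z) of mid_b above 0.1 m or height (world z) of housing_b above 0.075 m or (angle between housing_b's own z axis and vertical below 0.15 rad and height (world z) of housing_b above 0.03 m) or (angle between housing_b's own x axis and vertical below 0.15 rad and height (world z) of mid_b above 0.055 m))).
It fails at once if the unstamped housing is pushed to the rail (x of housing_b in the frame of rail above -0.02 m).
It fails at once if another thing on the bench is moved by more than 25 mm (distance of any of finished, brush, screw_jar, mallet, boss_tray, oil_can, packing_block from where it was at the start of the episode above 0.025 m).
It also fails if it takes over 64 s, if anything falls off the work surface, if the arm or the gripper's body presses on something with over 40 N, if the wrist force passes 120 N, or if a joint passes its speed limit or range.

## Working session

There is one attempt and no reset: what is moved stays moved. The work goes in short steps, Python scripts to look and compute and a shell command to move; the robot and the scene stay as the last step left them, time stands still between calls to the robot, and variables do not carry over. Pictures are saved under pics/ and viewed, at most 10 in all, crops included, and the job is handed in when it is done.

```bash
mkdir -p pics
cat > h.py <<'E'
import numpy as np, cv2
from rig import r
def pts(f):
    z=f["range_z"]; h,w=z.shape
    uv=np.stack(np.meshgrid(np.arange(w),np.arange(h)),-1).reshape(-1,1,2).astype(np.float64)
    n=cv2.undistortPoints(uv,np.array(f["K"]),np.array(f["D"])).reshape(h,w,2)
    c=np.stack([n[...,0]*z,-n[...,1]*z,-z,np.ones_like(z)],-1)
    p=(c@np.array(f["world_from_camera"]).T)[...,:3]
    p[z==0]=np.nan
    return p
def save(f,n): cv2.imwrite(f"pics/{n}.png",f["img"][...,::-1])
E
python3 - <<'E'
from h import *
s=r.sense(); print(s["clock"],s["eef_pos"],s["tcp_rot"])
for n in("top","side"):
    f=r.grab_frame(n); save(f,n+"0"); p=pts(f); np.save(n+"0.npy",p)
    print(n,np.array(f["world_from_camera"]).round(2).tolist(),f["K"],f["D"])
    for v in range(40,480,60):
        print(v,[tuple(int(x) if x==x else -1 for x in p[v,u]) for u in range(40,640,80)])
E
```

```text
0.0 [196.8957403  592.65089004 230.54199227] [-3.14016847e+00 -1.75843070e-05  2.82081463e+00]
top [[0.02, 0.99, -0.13, 336.02], [-1.0, 0.02, -0.02, -23.73], [-0.02, 0.13, 0.99, 1440.57], [0.0, 0.0, 0.0, 1.0]] [[554.54630124   0.         320.07992866]
 [  0.         554.54630124 243.83559068]
 [  0.           0.           1.        ]] [-0.10478189  0.          0.          0.          0.        ]
40 [(1506, 1271, -739), (1502, 906, -753), (1492, 549, -746), (1487, 204, -737), (1494, -134, -744), (1503, -475, -747), (1521, -825, -757), (1538, -1184, -753)]
100 [(887, 758, 86), (910, 560, 22), (915, 340, 6), (917, 120, 4), (919, -97, 4), (923, -315, 5), (930, -538, 4), (941, -769, 0)]
160 [(729, 755, 59), (745, 555, 0), (744, 330, 7), (746, 114, 8), (752, -98, -2), (756, -314, -2), (761, -532, 0), (768, -758, 0)]
220 [(576, 771, 1), (579, 542, 1), (582, 324, -1), (585, 110, 1), (588, -100, 2), (591, -310, 2), (596, -526, 0), (564, -649, 195)]
280 [(412, 755, 3), (418, 532, 0), (422, 316, 1), (427, 106, -2), (430, -101, 0), (434, -311, -5), (437, -523, -4), (425, -643, 193)]
340 [(252, 7
[... 1102 characters left out ...]
 -477), (1931, 232, -269)]
220 [(52, -56, 354), (150, 352, 2), (324, 246, 17), (509, 177, 0), (693, 86, 0), (876, -5, 1), (1913, 446, -744), (1921, 113, -490)]
280 [(19, -70, 261), (110, 148, 0), (266, 69, 0), (424, -10, 1), (570, -109, 26), (741, -174, 6), (907, -251, 1), (1921, -10, -738)]
340 [(-20, -74, 142), (82, -50, 45), (218, -83, -1), (359, -155, 0), (501, -226, -1), (642, -300, 2), (786, -372, 1), (853, -466, 80)]
400 [(-66, -87, 11), (53, -142, 0), (179, -207, 0), (306, -272, 0), (428, -344, 15), (545, -414, 33), (691, -467, 0), (651, -568, 201)]
460 [(-78, -190, 0), (33, -249, 0), (147, -307, -2), (262, -368, 0), (378, -427, 0), (495, -487, 1), (496, -579, 200), (584, -622, 201)]
```

View pics/top0.png

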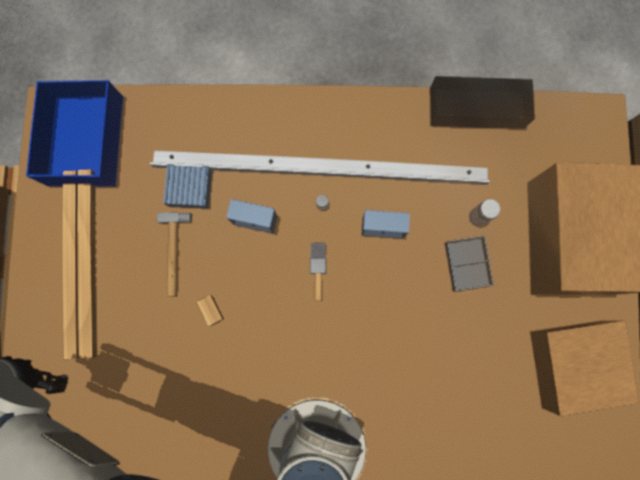

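View pics/side0.png

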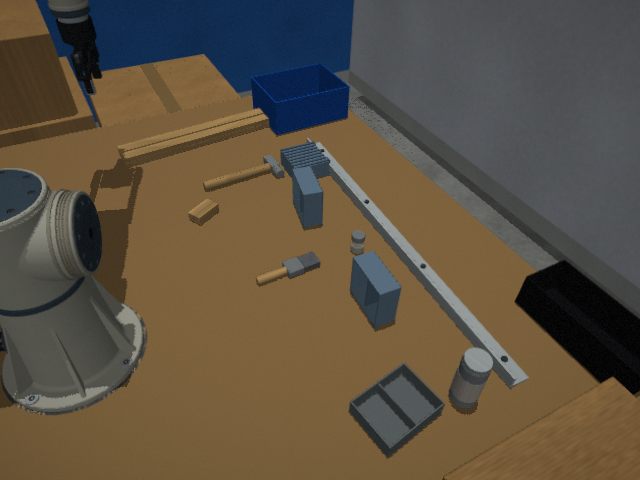

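Run:
```python
import numpy as np, cv2
p=np.load("top0.npy")
m=(p[...,2]>90)&(p[...,2]<118)&(p[...,0]>200)&(p[...,0]<800)&(abs(p[...,1])<500)
n,l,st,c=cv2.connectedComponentsWithStats(m.astype(np.uint8))
for i in range(1,n):
    if st[i,4]>40:
        q=p[l==i][:,:2].astype(np.float32); print(c[i].round(),st[i,4],cv2.minAreaRect(q),cv2.boxPoints(cv2.minAreaRect(q)).round().tolist())
m=(p[...,2]>20)&(p[...,2]<40)&(p[...,0]>600)&(p[...,0]<1000)
n,l,st,c=cv2.connectedComponentsWithStats(m.astype(np.uint8))
for i in range(1,n):
    if st[i,4]>100: print("low",c[i].round(),st[i],cv2.minAreaRect(p[l==i][:,:2].astype(np.float32)))
```

```text
[250. 212.] 896 ((585.9617919921875, 175.18264770507812), (111.25094604492188, 51.13261032104492), 78.62252044677734) [[550.0, 126.0], [600.0, 116.0], [622.0, 225.0], [572.0, 235.0]]
[483. 213.] 111 ((594.0079956054688, -401.31842041015625), (48.56378173828125, 25.41118621826172), 40.057456970214844) [[567.0, -407.0], [584.0, -427.0], [621.0, -395.0], [604.0, -376.0]]
[386. 221.] 883 ((570.829345703125, -159.0374755859375), (108.49095153808594, 50.81907272338867), 87.36972045898438) [[543.0, -212.0], [594.0, -214.0], [599.0, -106.0], [548.0, -104.0]]
low [471. 119.] [430  83  99  44 305] ((858.6813354492188, -397.66943359375), (280.49176025390625, 100.58065795898438), 67.60255432128906)
low [490.  90.] [437  83  91  34 345] ((952.337890625, -435.75860595703125), (255.87747192382812, 80.1029281616211), 71.37065887451172)
low [ 58. 121.] [ 42  91  64  83 446] ((851.983154296875, 733.3719482421875), (131.21800231933594, 277.31060791015625), 55.61485290527344)
low [ 86. 181.] [  41   91   80  120 1096] ((748.8553466796875, 602.895263671875), (158.01722717285156, 340.9671630859375), 53.57315444946289)
low [311. 175.] [ 150  162  340   46 1128] ((658.937255859375, 14.118621826171875), (900.1082153320312, 116.36097717285156), 87.9199447631836)
low [531. 198.] [529 179   5  39 110] ((651.0704345703125, -548.10986328125), (5.355876922607422, 99.8841552734375), 89.27651977539062)
```

The top view shows the standing housings at about (250,215) and (387,222), and the finished one at (187,185) against the rail, which runs from (150,157) to (488,178). The brush is at (318,270) and the jar at (322,202). The side view matches. Next I'll locate the rail's front face and plan the approach.

```bash
cat >> h.py <<'E'
def ray(f,uv,z):
    n=cv2.undistortPoints(np.array(uv,float).reshape(-1,1,2),np.array(f["K"]),np.array(f["D"])).reshape(-1,2)
    T=np.array(f["world_from_camera"]); d=np.c_[n[:,0],-n[:,1],-np.ones(len(n))]@T[:3,:3].T; o=T[:3,3]
    return o+d*((z-o[2])/d[:,2])[:,None]
from scipy.spatial.transform import Rotation as Ro
def rel(pos,yaw,s=None):
    s=s or r.sense(); R=Ro.from_euler("xyz",s["tcp_rot"]); T=Ro.from_euler("xyz",[np.pi,0,yaw])
    print("turn",np.degrees((R.inv()*T).as_rotvec()).round(1),"shift m",(R.inv().apply(np.array(pos)-s["eef_pos"])/1000).round(4))
E
python3 - <<'E'
from h import *
f=r.grab_frame("top"); g=cv2.cvtColor(f["img"],cv2.COLOR_RGB2HSV)
cols=[c for c in range(225,480)]
uv=[]
for c in cols:   # lowest bright unsaturated pixel of rail in column
    v=[y for y in range(145,190) if g[y,c,1]<60 and g[y,c,2]>110]
    if v: uv.append((c,max(v)+.5))
uv=np.array(uv); k=np.polyfit(uv[:,0],uv[:,1],1)
for _ in range(3):
    e=uv[:,1]-np.polyval(k,uv[:,0]); uv=uv[abs(e)<1.5]; k=np.polyfit(uv[:,0],uv[:,1],1)
print("n",len(uv),k,e.std())
for z in (0,30):
    w=ray(f,uv,z); a=np.polyfit(w[:,1],w[:,0],1); print("z",z,"x=",a)
p=pts(f)
for c in (230,300,360,430):
    y0=int(np.polyval(k,c)); print(c,[tuple(p[y,c].round().astype(int)) for y in range(y0-14,y0+5,2)])
print("L"); rel([645,165,200],2.942); print("R"); rel([630,-162,200],3.096)
E
```

```text
n 255 [5.44544639e-02 1.55602617e+02] 0.4293733995045889
z 0 x= [3.9853074e-02 7.1434723e+02]
z 30 x= [3.98530740e-02 7.06488165e+02]
230 [(np.int64(763), np.int64(251), np.int64(5)), (np.int64(756), np.int64(249), np.int64(11)), (np.int64(752), np.int64(251), np.int64(3)), (np.int64(746), np.int64(250), np.int64(7)), (np.int64(739), np.int64(249), np.int64(9)), (np.int64(734), np.int64(249), np.int64(9)), (np.int64(723), np.int64(245), np.int64(27)), (np.int64(717), np.int64(244), np.int64(32)), (np.int64(718), np.int64(248), np.int64(7)), (np.int64(714), np.int64(249), np.int64(1))]
300 [(np.int64(759), np.int64(62), np.int64(-4)), (np.int64(752), np.int64(62), np.int64(2)), (np.int64(745), np.int64(62), np.int64(5)), (np.int64(740), np.int64(61), np.int64(6)), (np.int64(735), np.int64(61), np.int64(4)), (np.int64(728), np.int64(61), np.int64(8)), (np.int64(717), np.int64(60), np.int64(28)), (np.int64(713), np.int64(60), np.int64(25)), (np.int64(712), np.int64(61), np.int64(6)), (np.int64(709), np.int64(61), np.int64(-2))]
360 [(np.int64(749), np.int64(-99), np.int64(2)), (np.int64
[... 286 characters left out ...]
(-98), np.int64(16)), (np.int64(705), np.int64(-99), np.int64(1)), (np.int64(700), np.int64(-99), np.int64(0))]
430 [(np.int64(740), np.int64(-286), np.int64(5)), (np.int64(737), np.int64(-287), np.int64(-4)), (np.int64(728), np.int64(-285), np.int64(8)), (np.int64(725), np.int64(-286), np.int64(1)), (np.int64(718), np.int64(-285), np.int64(6)), (np.int64(713), np.int64(-285), np.int64(5)), (np.int64(701), np.int64(-281), np.int64(28)), (np.int64(695), np.int64(-280), np.int64(31)), (np.int64(698), np.int64(-286), np.int64(-1)), (np.int64(694), np.int64(-287), np.int64(-6))]
L
turn [-0.1 -0.  -6.9] shift m [-0.56   -0.2646  0.031 ]
R
turn [ -0.1  -0.  -15.8] shift m [-0.6489 -0.5797  0.0314]
```

```bash
python3 -m creep '0 0 -6.9 -0.56 -0.265 0.031 255;0 0 -6.9 -0.56 -0.265 0.031 255;0 0 -6.9 -0.56 -0.265 0.031 255;0 0 -6.9 -0.56 -0.265 0.031 255;0 0 -6.9 -0.56 -0.265 0.031 255;0 0 -6.9 -0.56 -0.265 0.031 255;0 0 -6.9 -0.56 -0.265 0.031 255;0 0 -6.9 -0.56 -0.265 0.031 255'; python3 -c "
from h import *
rel([645,165,80],2.942);print(r.sense()['qpos'])"
```

```text
clock: 1.15
eef_pos: [559.3, 246.4, 206.1]
tcp_rot: [3.142, -0.0, 2.941]
contact_force: [-0.0, 0.8, -0.7]
opening: -0.003
grasp_force: 0.0
turn [ 0. -0. -0.] shift m [-0.1002 -0.0628  0.1261]
[ 4.12516277e-01  3.56116121e-01  1.68858563e+00  9.00234259e-05
  1.09686060e+00 -9.57950562e-01]
```

```bash
python3 -m creep '0 0 0 -0.1 -0.063 0 255;0 0 0 -0.1 -0.063 0 255;0 0 0 -0.1 -0.063 0 255;0 0 0 -0.1 -0.063 0.04 255;0 0 0 -0.1 -0.063 0.08 255;0 0 0 -0.1 -0.063 0.126 255;0 0 0 -0.1 -0.063 0.126 255;0 0 0 -0.1 -0.063 0.126 255'
python3 - <<'E'
from h import *
f=r.grab_frame("side"); cv2.imwrite("pics/s1.png",cv2.resize(f["img"][100:300,200:440,::-1],None,fx=3,fy=3))
E
```

```text
clock: 2.15
eef_pos: [643.9, 167.2, 81.7]
tcp_rot: [3.141, 0.001, 2.942]
contact_force: [0.9, -0.2, 0.2]
opening: 0.003
grasp_force: 0.0
```

View pics/s1.png

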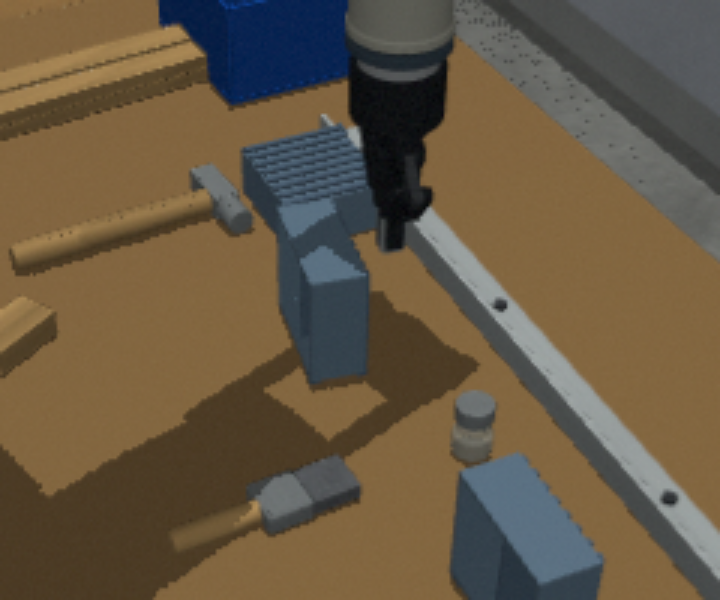

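The crop shows the closed fingers behind the left housing, at about (390,240), clear of it and of the rail. Now I'll push.

```bash
python3 -m creep '0 0 0 0.012 0 0 255;0 0 0 0.02 0 0 255;0 0 0 0.026 0 0 255;0 0 0 0.032 0 0 255;0 0 0 0.038 0 0 255;0 0 0 0.044 0 0 255;0 0 0 0.050 0 0 255;0 0 0 0.056 0 0 255'
cat > look.py <<'E'
import sys
from h import *
f=r.grab_frame("top"); p=pts(f)
for lo,hi in((90,120),(42,58)):
    hs=cv2.cvtColor(f["img"],cv2.COLOR_RGB2HSV)
    m=(p[...,2]>lo)&(p[...,2]<hi)&(p[...,0]>350)&(p[...,0]<800)&(abs(p[...,1])<400)&(abs(hs[...,0].astype(int)-105)<15)&(hs[...,1]>60)
    n,l,st,c=cv2.connectedComponentsWithStats(m.astype(np.uint8))
    for i in range(1,n):
        if st[i,4]>200:
            q=p[l==i][:,:2].astype(np.float32);print((lo,hi),st[i,4],cv2.minAreaRect(q)[:2],cv2.boxPoints(cv2.minAreaRect(q)).round().tolist())
save(f,sys.argv[1])
E
python3 look.py t2
```

```text
clock: 3.2
eef_pos: [587.9, 177.6, 80.0]
tcp_rot: [-3.141, -0.001, 2.941]
contact_force: [0.8, 0.1, 1.9]
opening: -0.0
grasp_force: 0.6
```

```bash
python3 -m creep '0 0 0 0.007 0 0 255;0 0 0 0.014 0 0 255;0 0 0 0.02 0 0 255;0 0 0 0.02 0 0 255;0 0 0 0.02 0 -0.03 255;0 0 0 0.02 0 -0.07 255;0 0 0 0.02 0 -0.12 255;0 0 0 0.02 0 -0.12 255'; python3 look.py t3; python3 -c "
from h import *
rel([630,-160,200],3.096)"
```

```text
clock: 4.25
eef_pos: [571.7, 182.3, 204.6]
tcp_rot: [3.138, 0.007, 2.941]
contact_force: [0.2, 0.7, 0.1]
opening: 0.002
grasp_force: 0.0
turn [ 0.1  0.2 -8.9] shift m [-0.1265 -0.3232  0.002 ]
```

Now I'll move to the right housing and look at the left one with the arm out of the way.

```bash
python3 -m creep '0 0 -8.9 -0.127 -0.323 0 255;0 0 -8.9 -0.127 -0.323 0 255;0 0 -8.9 -0.127 -0.323 0 255;0 0 -8.9 -0.127 -0.323 0 255;0 0 -8.9 -0.127 -0.323 0 255;0 0 -8.9 -0.127 -0.323 0 255;0 0 -8.9 -0.127 -0.323 0 255;0 0 -8.9 -0.127 -0.323 0 255'; python3 look.py t4;python3 -c "
from h import *
rel([630,-160,80],3.096)"
```

```text
clock: 5.3
eef_pos: [628.4, -159.6, 198.9]
tcp_rot: [3.141, -0.002, 3.096]
contact_force: [-1.3, 0.5, 0.1]
opening: 0.005
grasp_force: 0.0
(42, 58) 256 ((666.9093017578125, 378.5960693359375), (42.9411735534668, 99.15444946289062)) [[617.0, 358.0], [716.0, 356.0], [717.0, 399.0], [618.0, 401.0]]
turn [ 0.  -0.1  0.1] shift m [-0.0016 -0.0008  0.1193]
```

View pics/t4.png

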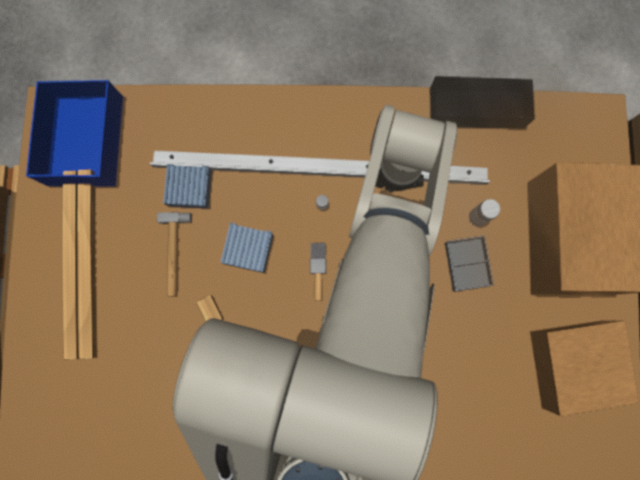

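The left housing now lies flat at about (247,248). The right one is next.

```bash
python3 -m creep '0 0 0 0 0 0.04 255;0 0 0 0 0 0.08 255;0 0 0 0 0 0.119 255;0 0 0 0 0 0.119 255;0 0 0 0.01 0 0.119 255;0 0 0 0.02 0 0.119 255;0 0 0 0.026 0 0.119 255;0 0 0 0.032 0 0.119 255' && python3 -m creep '0 0 0 0.006 0 0 255;0 0 0 0.012 0 0 255;0 0 0 0.018 0 0 255;0 0 0 0.024 0 0 255;0 0 0 0.03 0 0 255;0 0 0 0.036 0 0 255;0 0 0 0.042 0 0 255;0 0 0 0.042 0 0 255'
python3 - <<'E'
from h import *
f=r.grab_frame("side"); cv2.imwrite("pics/s5.png",cv2.resize(f["img"][200:400,280:520,::-1],None,fx=3,fy=3))
E
```

```text
clock: 6.35
eef_pos: [598.2, -159.1, 82.7]
tcp_rot: [-3.141, 0.003, 3.096]
contact_force: [3.4, 0.8, 2.6]
opening: 0.003
grasp_force: 1.4
clock: 7.35
eef_pos: [554.6, -156.9, 81.2]
tcp_rot: [3.141, -0.001, 3.096]
contact_force: [0.5, -0.0, 0.9]
opening: 0.004
grasp_force: 0.0
```

View pics/s5.png

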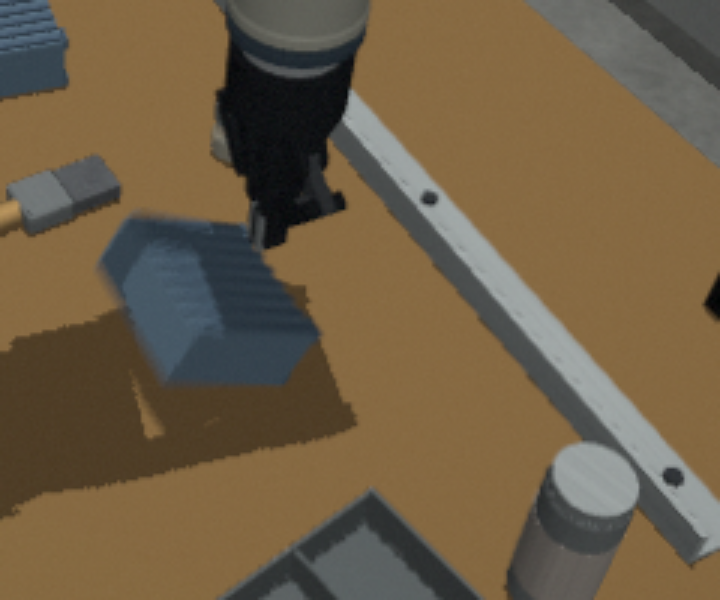

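It's past balance and falling. I'll rise and check both. No camera sees the undersides from here, because both look from the robot's side, so I'll have to yaw one housing to show its underside to the side camera.

```bash
python3 -m creep '0 0 0 0 0 -0.05 255;0 0 0 0 0 -0.1 255;0 0 0 0 0 -0.12 255;0 0 0 0.06 0.06 -0.12 255;0 0 0 0.11 0.12 -0.12 255;0 0 0 0.16 0.18 -0.12 255;0 0 0 0.16 0.2 -0.12 255;0 0 0 0.16 0.2 -0.12 255'
cat > look2.py <<'E'
import sys
from h import *
P=[];
for cam in ("top","side"):
    f=r.grab_frame(cam); p=pts(f); hs=cv2.cvtColor(f["img"],cv2.COLOR_RGB2HSV)
    m=(p[...,2]>35)&(p[...,2]<65)&(p[...,0]>350)&(p[...,0]<760)&(abs(p[...,1])<330)&(abs(hs[...,0].astype(int)-105)<15)&(hs[...,1]>60)
    m=cv2.morphologyEx(m.astype(np.uint8),cv2.MORPH_CLOSE,np.ones((5,5)))
    n,l,st,c=cv2.connectedComponentsWithStats(m)
    for i in range(1,n):
        if st[i,4]>150:
            q=p[(l==i)&(p[...,2]>35)&(p[...,2]<65)][:,:2].astype(np.float32);b=cv2.minAreaRect(q);print(cam,st[i],np.round(b[0]),np.round(b[1]),round(b[2],1),cv2.boxPoints(b).round().astype(int).tolist())
    save(f,sys.argv[1]+cam)
E
python3 look2.py 6
```

```text
clock: 8.4
eef_pos: [402.7, 52.5, 201.5]
tcp_rot: [3.141, -0.0, 3.1]
contact_force: [0.3, -0.2, 0.2]
opening: -0.002
grasp_force: 0.0
top [195 168  12  37 281] [663. 317.] [25. 97.] 88.3 [[614, 306], [711, 303], [712, 329], [615, 331]]
side [291 155  39  19 427] [665. 313.] [ 40. 107.] 88.1 [[611, 295], [718, 292], [719, 332], [612, 335]]
side [ 253  188   49   37 1282] [505. 185.] [110. 105.] 78.4 [[443, 142], [546, 121], [568, 229], [465, 250]]
side [ 306  277   69   59 2396] [ 489. -159.] [111. 106.] 86.1 [[432, -211], [538, -218], [546, -108], [440, -100]]
```

View pics/6side.png

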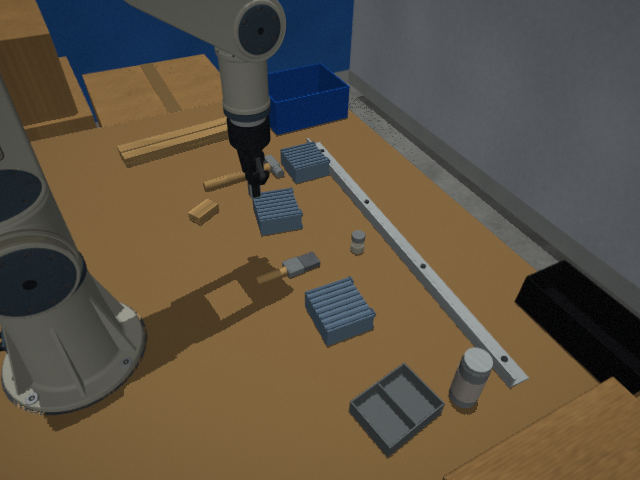

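Both housings lie on their open sides: the left one at (278,212) in the picture, about (505,185) mm, and the right one at (340,310), about (489,-159) mm. I'll yaw the left one clockwise by pushing near the +y end of its near face.

```bash
python3 -c "
from h import *
rel([425,244,200],2.942)"
```

```text
turn [0.  0.1 9. ] shift m [-0.0122  0.1939  0.0016]
```

```bash
python3 -m creep '0 0 9 -0.012 0.06 0 255;0 0 9 -0.012 0.12 0 255;0 0 9 -0.012 0.194 0 255;0 0 9 -0.012 0.194 0 255;0 0 9 -0.012 0.194 0.06 255;0 0 9 -0.012 0.194 0.12 255;0 0 9 -0.012 0.194 0.178 255;0 0 9 -0.012 0.194 0.178 255' && python3 -m creep '0 0 0 -0.01 0 0 255;0 0 0 -0.02 0 0 255;0 0 0 -0.03 0 0 255;0 0 0 -0.04 0 0 255;0 0 0 -0.05 0 0 255;0 0 0 -0.06 0 0 255;0 0 0 -0.07 0 0 255;0 0 0 -0.08 0 0 255'; python3 look2.py 7
```

```text
clock: 9.5
eef_pos: [422.9, 240.3, 19.7]
tcp_rot: [-3.135, -0.007, 2.938]
contact_force: [0.1, -0.2, -0.4]
opening: 0.002
grasp_force: 0.0
clock: 10.5
eef_pos: [504.2, 227.2, 23.2]
tcp_rot: [-3.141, -0.0, 2.94]
contact_force: [-3.7, 1.7, 2.5]
opening: -0.0
grasp_force: 2.0
top [196 168  11  36 290] [665. 316.] [96. 27.] 0.1 [[618, 329], [618, 302], [713, 303], [713, 329]]
top [239 207  28  26 259] [567. 182.] [81. 52.] 39.4 [[519, 177], [552, 136], [614, 187], [581, 228]]
side [291 154  39  19 428] [664. 313.] [106.  41.] 1.1 [[611, 333], [612, 292], [718, 294], [717, 335]]
side [ 269  191   47   32 1318] [540. 167.] [111. 117.] 64.2 [[463, 142], [569, 91], [617, 191], [512, 242]]
side [ 306  277   69   59 2409] [ 489. -159.] [111. 105.] 87.0 [[433, -211], [539, -217], [544, -106], [439, -100]]
```

```bash
python3 -m creep '0 0 0 -0.01 0 0 255;0 0 0 -0.02 0 0 255;0 0 0 -0.03 0 0 255;0 0 0 -0.04 0 0 255;0 0 0 -0.05 0 0 255;0 0 0 -0.05 0 0 255;0 0 0 -0.03 0 0 255;0 0 0 0.0 0 0 255'; python3 look2.py 8;  python3 - <<'E'
import cv2
i=cv2.imread("pics/8side.png"); cv2.imwrite("pics/8c.png",cv2.resize(i[170:270,240:360],None,fx=6,fy=6,interpolation=cv2.INTER_CUBIC))
E
```

```text
clock: 11.6
eef_pos: [503.8, 227.3, 23.4]
tcp_rot: [3.141, 0.001, 2.939]
contact_force: [-0.3, 0.1, -0.3]
opening: -0.001
grasp_force: 0.0
top [195 167  12  36 266] [667. 315.] [26. 94.] 82.3 [[618, 308], [712, 296], [715, 322], [622, 334]]
top [237 193  41  43 497] [580. 152.] [99. 92.] 43.8 [[512, 151], [576, 84], [648, 153], [584, 219]]
side [291 155  39  19 430] [666. 313.] [ 39. 110.] 87.0 [[610, 296], [720, 290], [722, 329], [612, 335]]
side [ 283  188   53   38 1305] [580. 145.] [111. 104.] 43.2 [[504, 145], [575, 69], [656, 145], [585, 221]]
side [ 306  277   69   59 2416] [ 488. -159.] [110. 105.] 87.3 [[434, -212], [538, -217], [543, -107], [439, -102]]
```

View pics/8c.png

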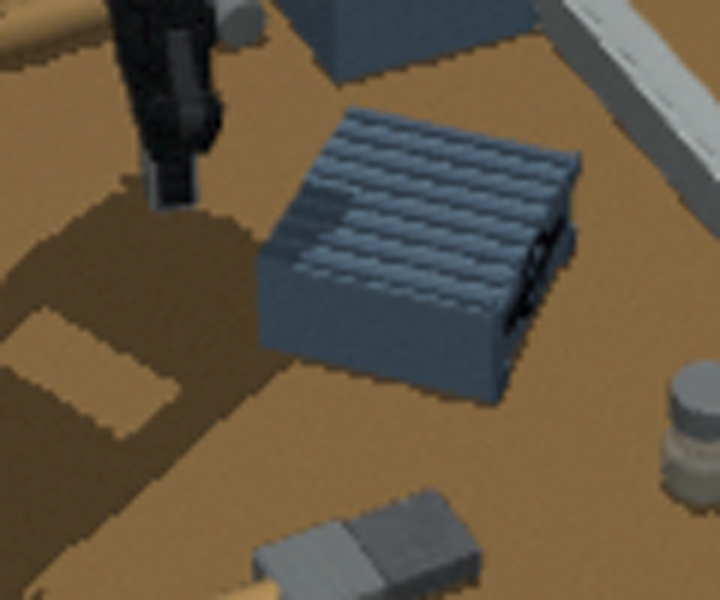

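The crop shows the dark stamp on the underside of the left housing, at about (540,270). So the left housing is housing_a, yawed now by about -0.82 rad. I'll turn it back by pushing the far end of its -y side.

```bash
python3 -c "
from h import *
rel([546,50,150],3.102);rel([546,50,22],3.102)"
```

```text
turn [-0.1 -0.1 -9.3] shift m [-0.0796 -0.1646 -0.1269]
turn [-0.1 -0.1 -9.3] shift m [-0.08   -0.1644  0.0011]
```

```bash
python3 -m creep '0 0 0 0 0 -0.06 255;0 0 0 0 0 -0.12 255;0 0 0 0 0 -0.13 255;0 0 -9.3 -0.03 -0.05 -0.13 255;0 0 -9.3 -0.06 -0.1 -0.13 255;0 0 -9.3 -0.08 -0.164 -0.13 255;0 0 -9.3 -0.08 -0.164 -0.13 255;0 0 -9.3 -0.08 -0.164 -0.13 255' && python3 -m creep '0 0 0 0 0 0.06 255;0 0 0 0 0 0.12 255;0 0 0 0 0 0.13 255;0 0 0 0 0 0.13 255;0 0 0 -0.007 0.007 0.13 255;0 0 0 -0.014 0.014 0.13 255;0 0 0 -0.021 0.021 0.13 255;0 0 0 -0.028 0.028 0.13 255' && python3 -m creep '0 0 0 -0.005 0.008 0 255;0 0 0 -0.01 0.016 0 255;0 0 0 -0.015 0.024 0 255;0 0 0 -0.018 0.032 0 255;0 0 0 -0.02 0.038 0 255'; python3 look2.py 9
```

```text
clock: 12.7
eef_pos: [548.8, 50.2, 152.7]
tcp_rot: [3.141, -0.001, 3.1]
contact_force: [0.0, 0.1, -0.4]
opening: -0.001
grasp_force: 0.0
clock: 13.7
eef_pos: [578.8, 77.7, 23.9]
tcp_rot: [-3.141, 0.0, 3.102]
contact_force: [-0.9, -3.5, 3.0]
opening: -0.004
grasp_force: 1.8
clock: 14.32
eef_pos: [599.8, 115.2, 23.2]
tcp_rot: [3.142, 0.0, 3.102]
contact_force: [-0.6, -3.7, 2.1]
opening: 0.001
grasp_force: 1.6
top [196 167  11  38 312] [664. 315.] [97. 27.] 2.8 [[615, 326], [616, 299], [714, 304], [712, 331]]
side [291 158  18  16 194] [638. 315.] [40. 53.] 84.4 [[610, 297], [663, 292], [666, 332], [614, 337]]
side [286 179  34  31 848] [582. 196.] [127.  81.] 64.6 [[518, 156], [591, 121], [646, 236], [572, 271]]
side [ 306  277   69   59 2407] [ 489. -160.] [110. 105.] 86.9 [[434, -212], [538, -218], [544, -108], [440, -102]]
```

```bash
python3 -m creep '0 0 0 -0.003 0.008 0 255;0 0 0 -0.005 0.016 0 255;0 0 0 -0.006 0.022 0 255;0 0 0 -0.006 0.022 0 255;0 0 0 -0.006 -0.01 0 255;0 0 0 0.0 -0.01 -0.06 255;0 0 0 0.05 -0.01 -0.12 255;0 0 0 0.1 -0.01 -0.12 255'; python3 look2.py 10
```

```text
clock: 15.42
eef_pos: [501.2, 109.1, 146.4]
tcp_rot: [3.14, 0.006, 3.101]
contact_force: [0.1, 0.1, -0.1]
opening: -0.0
grasp_force: 0.0
top [195 168  12  37 290] [664. 317.] [26. 97.] 89.4 [[615, 305], [712, 304], [713, 330], [616, 331]]
side [ 284  154   46   52 1447] [627. 254.] [224. 103.] 57.2 [[523, 188], [609, 132], [731, 320], [644, 376]]
side [ 306  277   69   59 2407] [ 489. -160.] [109. 106.] 87.1 [[434, -212], [539, -217], [545, -108], [439, -103]]
```

```bash
sed -i 's/abs(p\[...,1\])<330)/p[...,1]>-330)\&(p[...,1]<284)/' look2.py; python3 -m creep '0 0 0 0.05 0.04 0 60;0 0 0 0.09 0.08 0 60;0 0 0 0.09 0.08 0 60'; python3 look2.py 11
python3 - <<'E'
import cv2
i=cv2.imread("pics/11side.png"); cv2.imwrite("pics/11c.png",cv2.resize(i[130:250,210:370],None,fx=4.5,fy=4.5,interpolation=cv2.INTER_CUBIC))
E
```

```text
clock: 15.9
eef_pos: [410.1, 194.0, 143.2]
tcp_rot: [3.141, -0.001, 3.106]
contact_force: [0.7, 0.8, -0.3]
opening: 0.638
grasp_force: 0.0
top [211 188  43  43 803] [598. 227.] [87. 99.] 68.7 [[536, 204], [628, 168], [660, 249], [568, 285]]
side [ 282  174   43   32 1173] [593. 216.] [114. 104.] 66.7 [[523, 184], [618, 143], [663, 247], [568, 289]]
side [ 306  277   69   59 2412] [ 489. -160.] [109. 106.] 87.0 [[434, -212], [539, -218], [545, -108], [439, -103]]
```

View pics/11c.png

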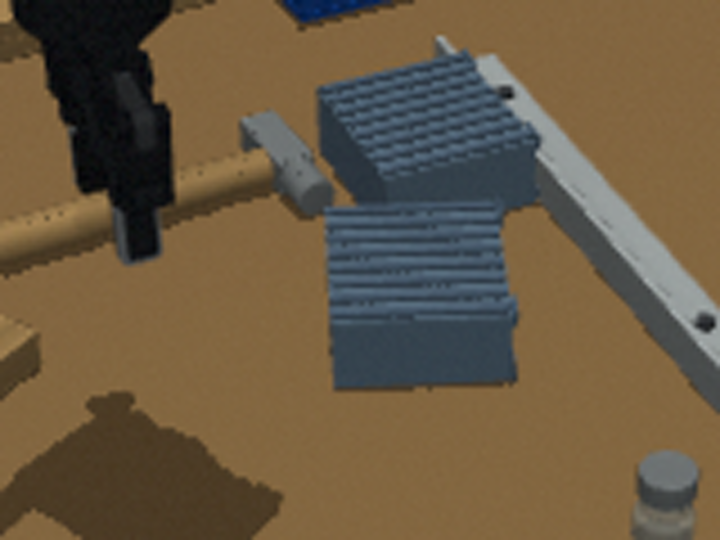

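The crop shows the stamped housing in the middle at (420,290), still yawed by about -0.4 rad and clear of the finished one. Next is a two-finger squaring push aligned with the rail.

```bash
python3 -c "
from h import *
rel([485,218,22],3.1018)"
```

```text
turn [0.  0.  0.1] shift m [-0.0712  0.0281  0.1215]
```

```bash
python3 -m creep '0 0 0 -0.04 0.028 0 60;0 0 0 -0.071 0.028 0.03 60;0 0 0 -0.071 0.028 0.08 60;0 0 0 -0.071 0.028 0.121 60;0 0 0 -0.071 0.028 0.121 60;0 0 0 -0.081 0.028 0.121 60;0 0 0 -0.091 0.028 0.121 60;0 0 0 -0.101 0.028 0.121 60' && python3 -m creep '0 0 0 -0.006 0 0 60;0 0 0 -0.012 0 0 60;0 0 0 -0.018 0 0 60;0 0 0 -0.024 0 0 60;0 0 0 -0.030 0 0 60;0 0 0 -0.036 0 0 60;0 0 0 -0.036 0 0 60'; python3 look2.py 12
```

```text
clock: 17.0
eef_pos: [516.6, 216.4, 23.9]
tcp_rot: [3.14, 0.003, 3.102]
contact_force: [-0.3, 0.1, 0.0]
opening: 0.766
grasp_force: 0.0
clock: 17.88
eef_pos: [551.5, 214.8, 22.4]
tcp_rot: [3.141, 0.001, 3.102]
contact_force: [-0.4, -0.6, -0.3]
opening: 0.764
grasp_force: 0.0
side [289 172  41  33 807] [608. 213.] [133. 103.] 66.8 [[534, 172], [629, 132], [681, 254], [587, 295]]
side [ 306  277   69   58 2414] [ 489. -160.] [109. 106.] 87.2 [[433, -212], [539, -217], [544, -108], [439, -103]]
```

```bash
cat > yaw.py <<'E'
from h import *
f=r.grab_frame("side"); p=pts(f); hs=cv2.cvtColor(f["img"],cv2.COLOR_RGB2HSV)
m=(p[...,2]>8)&(p[...,2]<40)&(p[...,0]>450)&(p[...,0]<760)&(p[...,1]>100)&(p[...,1]<270)&(abs(hs[...,0].astype(int)-105)<15)&(hs[...,1]>60)
n,l,st,c=cv2.connectedComponentsWithStats(m.astype(np.uint8)); i=1+st[1:,4].argmax()
q=p[l==i]; vx,vy,x0,y0=cv2.fitLine(q[:,:2].astype(np.float32),cv2.DIST_HUBER,0,.01,.01).ravel()
t=(q[:,:2]-[x0,y0])@[vx,vy]; s=np.sign(vx); t*=s; lo,hi=np.percentile(t,[1,99]); u=np.array([vx,vy])*s
print(st[i],"yaw",np.arctan2(u[1],u[0]).round(3),"near",(u*lo+[x0,y0]).round(1),"far",(u*hi+[x0,y0]).round(1), "rail x at far y",706.5+.04*(y0+u[1]*hi))
E
python3 yaw.py
```

```text
[290 200  40  12 331] yaw -0.377 near [543.6 188. ] far [634.9 151.8] rail x at far y 712.5739729321467
```

The -y finger slid just outside the corner at (543,188). I'll back off, narrow the fingers and shift to +y.

```bash
python3 -m creep '0 0 0 0.02 0 0 110;0 0 0 0.04 0 0 110;0 0 0 0.04 0.01 0 110;0 0 0 0.04 0.019 0 110;0 0 0 0.03 0.019 0 110;0 0 0 0.02 0.019 0 110;0 0 0 0.014 0.019 0 110;0 0 0 0.008 0.019 0 110' && python3 -m creep '0 0 0 -0.006 0 0 110;0 0 0 -0.012 0 0 110;0 0 0 -0.018 0 0 110;0 0 0 -0.024 0 0 110;0 0 0 -0.024 0 0 110'; python3 yaw.py
```

```text
clock: 19.02
eef_pos: [543.0, 233.4, 22.0]
tcp_rot: [-3.141, -0.002, 3.101]
contact_force: [-3.5, -0.8, 1.4]
opening: 0.567
grasp_force: 1.5
clock: 19.65
eef_pos: [568.3, 233.2, 22.5]
tcp_rot: [3.141, 0.001, 3.102]
contact_force: [0.0, -0.4, 0.3]
opening: 0.569
grasp_force: 0.0
[300 194  41  15 381] yaw -0.31 near [575.2 189.1] far [670.9 158.5] rail x at far y 712.8381565218181
```

```bash
python3 -m creep '0 0 0 -0.003 0 0 110;0 0 0 -0.006 0 0 110;0 0 0 -0.009 0 0 110;0 0 0 -0.012 0 0 110;0 0 0 -0.014 0 0 110;0 0 0 -0.016 0 0 110;0 0 0 -0.018 0 0 110;0 0 0 -0.020 0 0 110'; python3 yaw.py
```

```text
clock: 20.7
eef_pos: [582.9, 231.0, 21.5]
tcp_rot: [-3.139, -0.009, 3.101]
contact_force: [-20.3, -3.3, 12.8]
opening: 0.569
grasp_force: 9.5
[305 193  40  15 374] yaw -0.251 near [589.6 186.7] far [687.3 161.7] rail x at far y 712.9668176197953
```

```bash
python3 -m creep '0 0 0 0 0 0 110;0 0 0 0 0 0 110'; python3 yaw.py; python3 look2.py 13
```

```text
clock: 21.0
eef_pos: [583.1, 230.8, 21.4]
tcp_rot: [-3.139, -0.008, 3.101]
contact_force: [-16.1, -2.8, 10.4]
opening: 0.571
grasp_force: 7.3
[305 193  40  15 379] yaw -0.252 near [589.8 186.4] far [687.  161.3] rail x at far y 712.9533829045017
top [238 175  20  23 279] [663. 199.] [53. 56.] 78.2 [[631, 179], [685, 168], [696, 219], [641, 231]]
side [301 166  46  33 962] [647. 225.] [111. 120.] 75.9 [[575, 185], [691, 156], [719, 264], [602, 293]]
side [ 306  277   69   58 2404] [ 489. -160.] [110. 105.] 87.2 [[434, -212], [538, -218], [544, -108], [439, -102]]
```

It's jammed: the near +y corner at about (616,293) is against the finished housing. I'll back off, go over it, and draw it back by pressing on the +y part of its underside from above the rail. That also turns it counter-clockwise.

```bash
python3 -m creep '0 0 0 0.02 0 0 110;0 0 0 0.03 0 -0.05 255;0 0 0 0.03 0 -0.11 255;0 0 0 0.03 0 -0.13 255;0 0 0 -0.03 0.02 -0.13 255;0 0 0 -0.09 0.02 -0.13 255;0 0 0 -0.152 0.02 -0.13 255;0 0 0 -0.152 0.02 -0.13 255'
python3 - <<'E'
from h import *
rel([736,255,38],3.1018)
f=r.grab_frame("side"); p=pts(f)
m=(p[...,2]>42)&(p[...,2]<58)&(p[...,0]>600)&(p[...,0]<740)&(p[...,1]>280)&(p[...,1]<450)
print(cv2.boxPoints(cv2.minAreaRect(p[m][:,:2].astype(np.float32))).round())
q=np.load("side0.npy"); m=(q[...,2]>42)&(q[...,2]<58)&(q[...,0]>600)&(q[...,0]<740)&(q[...,1]>240)&(q[...,1]<450)
print(cv2.boxPoints(cv2.minAreaRect(q[m][:,:2].astype(np.float32))).round())
E
python3 yaw.py; python3 look2.py 14
```

```text
clock: 22.15
eef_pos: [744.5, 245.5, 151.4]
tcp_rot: [3.141, 0.004, 3.1]
contact_force: [0.5, -0.1, -0.6]
opening: -0.001
grasp_force: 0.0
turn [ 0.   0.2 -0.1] shift m [0.0093 0.0091 0.1134]
[[612. 280.]
 [721. 279.]
 [722. 408.]
 [613. 409.]]
[[611. 295.]
 [716. 291.]
 [721. 408.]
 [616. 412.]]
[300 180  45  27 431] yaw -0.27 near [588.2 187.9] far [686.7 160.7] rail x at far y 712.927173563526
top [243 177  15  28 188] [656. 193.] [36. 72.] 79.9 [[617, 182], [688, 169], [694, 204], [623, 217]]
side [ 298  167   49   33 1145] [653. 224.] [113. 106.] 77.0 [[588, 181], [692, 157], [717, 267], [614, 291]]
side [ 306  277   69   59 2404] [ 489. -159.] [110. 106.] 86.7 [[433, -211], [538, -217], [545, -108], [439, -102]]
```

```bash
python3 -m creep '0 0 0 0.004 0.009 0 255;0 0 0 0.004 0.009 0.05 255;0 0 0 0.004 0.009 0.1 255;0 0 0 0.004 0.009 0.113 255;0 0 0 0.009 0.009 0.113 255;0 0 0 0.015 0.009 0.113 255;0 0 0 0.021 0.009 0.113 255;0 0 0 0.027 0.009 0.113 255' && python3 -m creep '0 0 0 0.006 0 0 255;0 0 0 0.012 0 0 255;0 0 0 0.018 0 0 255;0 0 0 0.024 0 0 255;0 0 0 0.024 0 0 255'; python3 yaw.py; python3 look2.py 15
```

```text
clock: 23.35
eef_pos: [714.5, 256.8, 41.4]
tcp_rot: [3.14, 0.004, 3.102]
contact_force: [2.8, 0.3, 1.9]
opening: -0.004
grasp_force: 1.6
clock: 23.98
eef_pos: [688.1, 256.9, 38.8]
tcp_rot: [-3.141, -0.002, 3.102]
contact_force: [-0.2, -0.3, 0.6]
opening: 0.002
grasp_force: 0.2
[288 184  51  30 488] yaw -0.146 near [560.1 174.2] far [668.2 158.3] rail x at far y 712.8325042944729
top [239 192  19  30 338] [613. 185.] [71. 46.] 24.2 [[572, 192], [591, 150], [655, 179], [636, 221]]
side [ 288  168   52   38 1241] [632. 216.] [115. 124.] 87.3 [[567, 161], [691, 155], [696, 270], [572, 276]]
side [ 306  277   69   59 2399] [ 489. -160.] [110. 105.] 87.1 [[433, -212], [538, -217], [544, -107], [439, -102]]
```

```bash
python3 -m creep '0 0 0 0.006 0 0 255;0 0 0 0.012 0 0 255;0 0 0 0.012 0 0 255;0 0 0 -0.01 0 -0.05 255;0 0 0 -0.01 0 -0.11 255;0 0 0 0.05 0 -0.11 255;0 0 0 0.11 0 -0.11 255;0 0 0 0.17 0 -0.11 255' && python3 -m creep '0 0 0 0.06 0 0 110;0 0 0 0.12 -0.02 0 110;0 0 0 0.12 -0.02 0 110'; python3 yaw.py; python3 look2.py 16; python3 -c "
from h import *
rel([480,214,22],3.1018)"
```

```text
clock: 25.12
eef_pos: [517.4, 263.6, 149.5]
tcp_rot: [3.142, -0.0, 3.101]
contact_force: [-0.4, 0.7, 1.6]
opening: -0.0
grasp_force: 0.0
clock: 25.5
eef_pos: [393.7, 246.6, 148.7]
tcp_rot: [-3.139, -0.004, 3.103]
contact_force: [0.0, 0.6, -0.3]
opening: 0.568
grasp_force: 0.0
[284 185  53  31 494] yaw -0.183 near [545.2 177.1] far [660.3 155.9] rail x at far y 712.7343229945978
top [217 187  40  37 904] [614. 218.] [ 94. 100.] 1.4 [[565, 267], [568, 167], [662, 169], [660, 270]]
side [ 284  169   54   39 1230] [613. 213.] [107. 114.] 0.8 [[559, 269], [561, 155], [667, 157], [666, 271]]
side [ 306  277   69   59 2416] [ 489. -160.] [112. 106.] 86.8 [[433, -213], [539, -219], [545, -107], [439, -101]]
turn [0.1 0.1 0. ] shift m [-0.0813 -0.0322  0.1281]
```

The housing is now centred at about (613,213), with yaw near 0 and 20 mm clear of the finished one. Next, a straight push square to the rail.

```bash
python3 -m creep '0 0 0 -0.06 -0.034 0 110;0 0 0 -0.121 -0.034 0 110;0 0 0 -0.121 -0.034 0.05 110;0 0 0 -0.121 -0.034 0.1 110;0 0 0 -0.121 -0.034 0.128 110;0 0 0 -0.131 -0.034 0.128 110;0 0 0 -0.141 -0.034 0.128 110;0 0 0 -0.147 -0.034 0.128 110' && python3 -m creep '0 0 0 -0.005 0 0 110;0 0 0 -0.01 0 0 110;0 0 0 -0.015 0 0 110;0 0 0 -0.02 0 0 110;0 0 0 -0.025 0 0 110;0 0 0 -0.03 0 0 110;0 0 0 -0.034 0 0 110;0 0 0 -0.034 0 0 110'; python3 look2.py 17
```

```text
clock: 26.65
eef_pos: [546.9, 209.4, 22.9]
tcp_rot: [3.14, 0.003, 3.101]
contact_force: [0.4, 0.3, 0.8]
opening: 0.568
grasp_force: 0.0
clock: 27.65
eef_pos: [579.2, 207.5, 21.2]
tcp_rot: [3.141, 0.001, 3.102]
contact_force: [0.4, 0.6, -0.1]
opening: 0.569
grasp_force: 0.0
side [303 168  45  38 910] [634. 209.] [113. 125.] 87.9 [[570, 155], [695, 151], [699, 263], [574, 268]]
side [ 306  277   69   59 2401] [ 489. -159.] [111. 105.] 86.9 [[433, -212], [538, -217], [544, -107], [439, -101]]
```

```bash
python3 -m creep '0 0 0 -0.002 0 0 110;0 0 0 -0.004 0 0 110;0 0 0 -0.006 0 0 110;0 0 0 -0.008 0 0 110;0 0 0 -0.01 0 0 110;0 0 0 -0.012 0 0 110;0 0 0 -0.014 0 0 110;0 0 0 -0.015 0 0 110'; python3 -m creep '0 0 0 -0.001 0 0 110;0 0 0 -0.002 0 0 110'
```

```text
clock: 28.75
eef_pos: [593.5, 206.9, 21.3]
tcp_rot: [3.142, 0.0, 3.102]
contact_force: [-2.7, 0.4, 1.9]
opening: 0.57
grasp_force: 1.8
clock: 29.0
eef_pos: [595.4, 206.8, 21.3]
tcp_rot: [3.142, 0.0, 3.102]
contact_force: [-2.4, 1.0, 1.6]
opening: 0.57
grasp_force: 1.5
```

Force is still only sliding friction, so I'll continue in 1 mm steps until contact.

```bash
python3 -m creep '0 0 0 -0.001 0 0 110;0 0 0 -0.002 0 0 110;0 0 0 -0.003 0 0 110;0 0 0 -0.004 0 0 110'; python3 -m creep '0 0 0 -0.001 0 0 110;0 0 0 -0.002 0 0 110'
```

```text
clock: 29.5
eef_pos: [598.7, 206.7, 21.3]
tcp_rot: [-3.141, -0.001, 3.102]
contact_force: [-7.7, 1.5, 5.1]
opening: 0.565
grasp_force: 3.9
clock: 29.75
eef_pos: [598.7, 206.6, 21.2]
tcp_rot: [-3.141, -0.005, 3.102]
contact_force: [-14.7, 3.0, 11.9]
opening: 0.571
grasp_force: 7.8
```

Contact came where predicted. I'll retract, raise the tool and check.

```bash
python3 -m creep '0 0 0 0.005 0 0 110;0 0 0 0.02 0 0 110;0 0 0 0.05 0 0 110;0 0 0 0.08 0 -0.04 110;0 0 0 0.12 0 -0.09 110;0 0 0 0.17 0 -0.14 110;0 0 0 0.22 0 -0.14 110;0 0 0 0.22 0 -0.14 110'; python3 look2.py 18
python3 - <<'E'
import cv2
i=cv2.imread("pics/18top.png"); cv2.imwrite("pics/18c.png",cv2.resize(i[140:300,150:430],None,fx=2.8,fy=2.8,interpolation=cv2.INTER_CUBIC))
E
```

```text
clock: 30.75
eef_pos: [377.8, 214.8, 161.8]
tcp_rot: [3.141, -0.0, 3.103]
contact_force: [0.2, 0.3, 0.2]
opening: 0.572
grasp_force: 0.0
top [ 219  168   42   38 1144] [662. 213.] [102.  95.] 86.8 [[612, 165], [707, 160], [713, 261], [617, 267]]
side [ 301  167   54   37 1192] [662. 209.] [114. 107.] 88.0 [[607, 153], [713, 150], [717, 264], [611, 268]]
side [ 306  277   69   59 2417] [ 488. -160.] [110. 105.] 87.7 [[433, -213], [539, -217], [543, -107], [438, -103]]
```

View pics/18c.png

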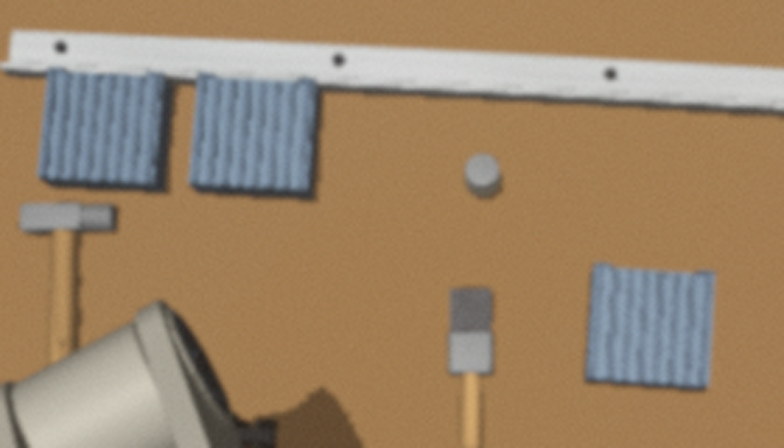

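The crop shows the stamped housing at (255,135), square against the rail next to the finished one at (103,130). The other lies well clear at (650,328), and the tool touches nothing. I'll hand it in.

```bash
python3 -c "
from rig import r
print(r.sign_off())"
```

```text
the job is handed in; nothing more can be done
None
```

I handed the job in: both housings are tipped, the stamped one (left) rests square against the rail and the other lies well clear of it; the stamped housing jammed once against the finished one on the way, which I saw no sign had moved, and the sign-off gave no verdict.

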